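Eject the scanner battery and trap it on the runway

ROBOT

A 6-joint arm with a two-finger parallel gripper is mounted at the origin on the work surface. World frame = base frame: x ahead of the robot, y to its left, z up, the work surface at z = 0. Lengths are in m, angles in rad, forces in N, time in s.
With the tool pointing down it reaches from about 0.35 to 0.875 m from the base axis. Payload 4.2 kg.
Tool frame: the origin (TCP) lies at the very end of the fingers, on their centre line; the grasp point (between the pads) lies 19 mm behind it; z points along the fingers, y is the direction in which the jaws open and shut (so a half turn about z gives the same grasp; the last joint's range is limited). The gripper opens to 87 mm and grips with 3 to 60 N. Pads are 19 mm wide; open, the fingers measure 117 mm over their backs; the gripper's body (75 mm by 190 mm) begins 51 mm behind the grasp point.
Start: joints at [1.387, 0.385, 0.008, 0, -1.194, -0.259], TCP at [0.268, 0.565, 0.223] pointing down, gripper open.
Joint ranges: [-3.14, 3.14], [-1.21, 2.06], [-1.07, 1.41], [-3.16, 2.05], [-2.99, -0.16], [-3.1, 3.1]. Speed limits (rad/s): [2.79, 2.79, 3.14, 3.14, 3.14, 3.14].

INTERFACE

Orientations are given as [roll, pitch, yaw] about the fixed x, y, z axes, in that order (R = Rz(yaw) Ry(pitch) Rx(roll)).
In Python, from station import r gives the robot as it stands.
- The arm moves only by the shell command python3 -m crank 'ROWS' [FORCE]. ROWS is JSON, a list that holds one entry, the list of rows, each a list of 5 numbers: the opening, from 0 (shut) to 1 (fully open), then the shift along the world's x, y, z in m, then the turn about the world's z in degrees. In form: [[[gripper, dx, dy, dz, roll], ...]]. A call has exactly 5 rows; each row is the pose to reach, as a shift and turn from the pose commanded when the call began; what a row does not reach only later rows make up. A row lasts 1/10 s, in which the tool goes at most 50 mm and 8.59 degrees, less where a joint would pass 70% of its speed; a pose out of reach is approached as far as the arm can. A call with a gripper value outside its range is refused whole. The fingers move at their own pace and stop on an object; FORCE is the grip in N (left out, the last holds). Time passes only in rows, so rows that repeat a pose let the fingers close, or fill a call up. It gives the time, the measured TCP pose, the force and the opening at its end, in the units of the state.
- r.read_state(): the state, without advancing time (a new reading comes with each control period).
- r.camera(name): name is "side" or "top"; returns the picture (384x512x3 uint8, red, green, blue); there is no depth.
- r.camera_info(name): a dict with "intrinsics" (3x3 intrinsics, pixels), "R" (3x3) and "t" (3): a world point X has camera coordinates R X + t. Camera axes: x right, y down, z forward; pixel columns grow to the right and rows downward; lengths in m; the calibration is good to about 2 mm. A picture is of the moment at which its call begins. camera_info takes no time and is no camera call.
- r.sign_off(): hands the job in, once; it reports no verdict.
Trained networks look in the newest picture that a camera, given by its name, has taken for a name from the list of things; names that differ only in an ending like _2 or _b are one class to them, and where a whole thing is asked for, a point or a joint stands for the part that bears it (a point fixed in the world has none). Each returns a list of dicts, best first, with "confidence" (0 to 1); they miss things now and then, are a little off and sometimes report something else, mostly with a low value. They report only what shows in the picture. A call takes as long as a camera call. They do not tell look-alikes from the thing itself.
- r.look_for(query, camera): "extent" ([left, top, right, bottom] in pixels, round what is visible of it).
- r.cut_out(query, camera): "pixels" (384x512 bool, what is visible of it) and "extent" ([left, top, right, bottom] in pixels, round what is visible of it).
- r.tip_of(query, camera): "pixel" ([column, row] in pixels: a listed point, or the origin of a listed thing).
The state is a dict: "time": time; "joint_pos": joint angles; "dq": joint speeds; "joint_efforts": joint torques, N m; "tcp_pos": TCP position; "tcp_rot": TCP orientation; "ft_force": force on the tool from outside, world axes, zero at the start; "torque": the same for the moment, N m; "grip_width": finger opening in m.
Only numpy, scipy, OpenCV 4.12 (cv2) and the standard library are available. Lean on these libraries where they do the work, as an engineer would, in place of code of your own. Each camera call takes 0.05 s, during which the arm holds its last target.

TASK

Press the orange ejector button of the battery cradle with one finger and keep it held fully down, and with the other finger block the blue battery that pops out, so that it is stopped on the open runway before its front end slides past the yellow-striped lip. Do not squeeze or lift the battery, and leave the tape, the label roll and the small carton alone. Finish while holding: one finger still keeping the button down, the other still blocking the battery.

Things in the scene. Friction and masses are not known exactly. Their poses are not given: they have to be found in the camera images.
- cradle: Grey battery cradle fixed to the bench, base 200 x 64 x 22 mm. Origin: centre of the base's underside. x: the way the battery is ejected; y: across, to the button's side; z up. Runway floor z = 22 mm. Black rails at y = +-25.5 to 31.5 mm stand 6 mm above the floor, 18 mm for x below +5 mm. Black spring housing, top z = 52 mm, at x below -52 mm.
- ejector_top (a point): Centre of the top of the orange ejector button, a 28 mm round cap at x = +65, y = +55 mm of the cradle, on an ear 50 x 50 mm whose top is at z = 28 mm. Cap top z = 43 mm when free, 34 mm fully down, which is above rails and ear and 12 mm above the runway floor: a second fingertip at that height over the runway is in the battery's way. Moves with the button.
- ejector (a joint): Button travel in m: 0 free, 0.009 fully down; springs back when let go. Spring 2.5 N, rising to 4.8 N fully down, plus up to about 4 N of catch friction. The battery is freed at about 0.005.
- catch (a point): Top of the orange catch bar (6 mm along x, 30 mm along y) that stands 5 mm out of the runway floor at cradle x = +24.5, y = 0, just ahead of the battery, and sinks with the button.
- battery_center (a point): Centre of the loose blue battery, 60 mm long (cradle x), 46 wide, 30 high, about 120 g. Starts at cradle x = -8, y = 0, z = 37 mm, front face x = +22 mm, top z = 52 mm. Once freed a spring shuttle behind it pushes it along +x with 4 to 5 N, at roughly 0.1 m/s, and keeps pushing until it goes over the lip.
- battery: The same battery, origin at the centre of its underside, axes as the cradle's at the start.
- lip (a point): Middle of the open end of the runway (yellow stripe), at floor level, cradle x = +100 mm, 78 mm ahead of the battery's front face at the start. Beyond it is a 22 mm drop to the bench.
- tape: Bystander: amber roll of packing tape lying flat, 96 mm across, 48 mm high. Origin: centre of underside.
- labels: Bystander: white roll of blank labels lying flat, 90 mm across, 50 mm high. Origin: centre of underside.
- carton: Bystander: small closed cardboard carton 90 x 60 x 45 mm. Origin: centre of underside.
Not all that is in view belongs to the job. Of the things shaped like the cradle, the grey one is meant.

How it is judged:
On the way:
1. the button goes down while the battery is still in its pocket (value of joint ejector above 0.002 m and x of battery_center in the frame of cradle below -0.002 m).
At the end, for the whole second after the job is handed in: A finger holds the button down (over 6 of its 9 mm). The battery has popped 8 to 78 mm out (front face not past the lip), lies flat between the rails, still (below 10 mm/s), and is blocked by a finger (over 0.5 N) (value of joint ejector above 0.006 m and contact force between the fingers and cradle above 0.5 N and x of battery_center in the frame of cradle between 0 and 0.07 m and y of battery_center in the frame of cradle between -0.012 and 0.012 m and z of battery_center in the frame of cradle between 0.03 and 0.045 m and angle between battery_center's own z axis and vertical below 0.15 rad and linear speed of battery below 0.01 m/s and contact force between the fingers and battery above 0.5 N); the arm keeps its last pose, push and grip.
It fails at once if the battery is lifted off the runway (more than 12 mm) (z of battery_center in the frame of cradle above 0.049 m).
It fails at once if the battery slides over the lip (x of battery_center in the frame of cradle above 0.085 m).
It fails at once if the battery is squeezed hard (more than 40 N) (contact force between the fingers and battery above 40 N).
It fails at once if the tape, label roll or carton is disturbed (moved more than 20 mm) (distance of any of tape, labels, carton from where it was at the start of the episode above 0.02 m).
It also fails if it takes over 35 s, if anything falls off the work surface, if the arm or the gripper's body presses on something with over 40 N, if the wrist force passes 120 N, or if a joint passes its speed limit or range.

## Working session

There is one attempt and no reset: what is moved stays moved. The work goes in short steps, Python scripts to look and compute and a shell command to move; the robot and the scene stay as the last step left them, time stands still between calls to the robot, and variables do not carry over. Pictures are saved under pics/ and viewed, and the job is handed in when it is done.

```bash
mkdir -p pics; ls; python3 - <<'E'
from station import r
import cv2
s=r.read_state();print({k:(v if not hasattr(v,'__len__') else [round(float(x),4) for x in v]) for k,v in s.items()})
for c in("top","side"):
    cv2.imwrite(f"pics/{c}0.png",cv2.resize(r.camera(c)[:,:,::-1],None,fx=1.5,fy=1.5))
    for q in("cradle","ejector_top","lip","catch","battery_center"):
        f=r.tip_of(q,c);print(c,q,[(d["pixel"],round(d["confidence"],2)) for d in f])
    print({k:v for k,v in r.camera_info(c).items()})
E
```

```text
pics
{'time': 0.0, 'joint_pos': [1.3866, 0.3855, 0.0066, -0.0005, -1.194, -0.2586], 'dq': [0.0001, -0.0008, -0.0002, -0.0027, -0.001, 0.0008], 'joint_efforts': [-0.0002, -39.0659, 18.7405, 4.2198, 0.0111, -0.0002], 'tcp_pos': [0.2675, 0.5642, 0.2215], 'tcp_rot': [3.1394, -0.0001, -0.443], 'ft_force': [0.4097, 0.6911, -0.3552], 'torque': [-0.0481, -0.0006, -0.0046], 'grip_width': 0.08702059974245202}
top cradle [([219.3, 130.0], 0.94), ([262.1, 205.9], 0.72)]
top ejector_top [([370.2, 189.2], 0.7), ([239.6, 100.9], 0.56), ([285.0, 173.6], 0.41)]
top lip [([259.3, 124.0], 0.86), ([303.6, 195.7], 0.75), ([130.8, 237.1], 0.75)]
top catch [([273.2, 203.4], 0.71), ([230.6, 123.0], 0.69), ([260.3, 205.9], 0.29)]
top battery_center [([258.9, 208.1], 0.59), ([131.6, 235.6], 0.38)]
{'intrinsics': array([[354.18713192,   0.        , 251.94346997],
       [  0.        , 354.18713192, 189.66656739],
       [  0.        ,   0.        ,   1.        ]]), 'R': array([[-0.00132024, -0.99993399, -0.01141371],
       [-0.99095192,  0.00284006, -0.13418729],
       [ 0.13421085,  0.01113328, -0.99089026]]), 't': array([-0.00873428,  0.57958799,  0.79962217])}
side cradle [([254.5, 232.0], 0.67), ([306.1, 200.7], 0.6)]
side ejector_top [([287.5, 224.7], 0.55), ([339.5, 197.1], 0.44)]
side lip [([329.5, 212.4], 0.88), ([287.1, 242.7], 0.73), ([255.7, 232.8], 0.44)]
side catch [([266.8, 228.2], 0.67), ([313.6, 196.8], 0.56)]
side battery_center [([256.8, 222.0], 0.9)]
{'intrinsics': array([[366.78535382,   0.        , 250.86544127],
       [  0.        , 366.78535382, 198.30757031],
       [  0.        ,   0.        ,   1.        ]]), 'R': array([[ 0.9423291 , -0.33447315,  0.01198245],
       [-0.15885326, -0.47848439, -0.86360774],
       [ 0.29458701,  0.81189926, -0.50402191]]), 't': array([-0.50853652,  0.15507354,  0.8008232 ])}
```

View pics/top0.png

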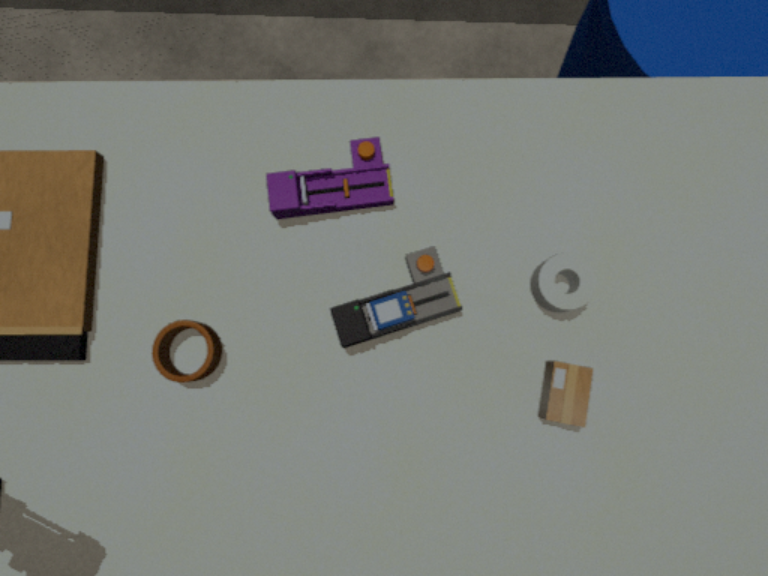

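View pics/side0.png

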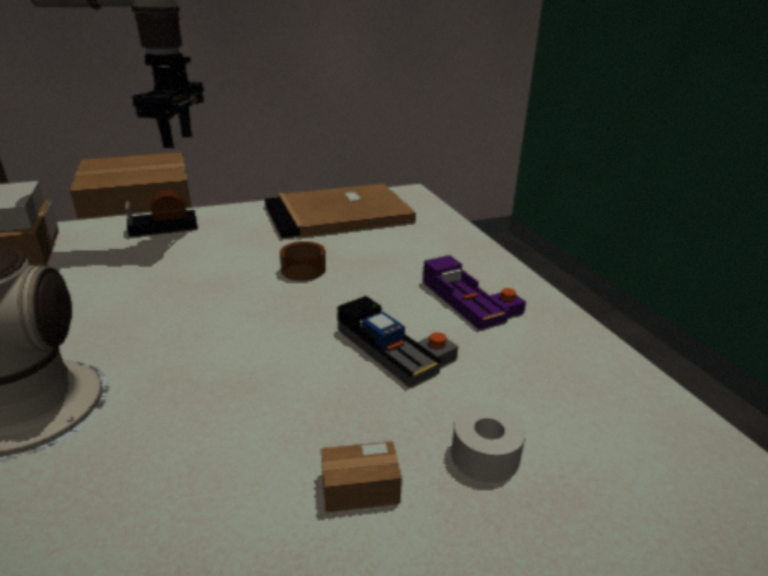

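Top image (native pixels): the grey cradle is at (262,206), with its button at (284,175), lip at (303,195) and the blue battery on it. Look-alike is the purple cradle at (219,130) with its button at (244,100), and it has no battery. The roll's orange core is no candidate. I choose the grey one; now I'll fit its pose and check it in a close crop.

```bash
cat > h.py <<'E'
from station import r
import numpy as np,cv2
from scipy.optimize import least_squares
CI={c:r.camera_info(c) for c in("top","side")}
def proj(c,X):
    i=CI[c];p=(i["R"]@np.atleast_2d(X).T).T+i["t"];q=(i["intrinsics"]@p.T).T;return q[:,:2]/q[:,2:]
def W(p,X):
    c,s=np.cos(p[2]),np.sin(p[2]);X=np.atleast_2d(X)
    return np.c_[p[0]+c*X[:,0]-s*X[:,1],p[1]+s*X[:,0]+c*X[:,1],X[:,2]]
P={"cradle":[0,0,0],"ejector_top":[.065,.055,.043],"lip":[.1,0,.022],"catch":[.0245,0,.027],"battery_center":[-.008,0,.037]}
E
cat > fit.py <<'E'
from h import *
ref={"top":(270,195),"side":(270,232)}
obs=[]
for c in("top","side"):
    img=r.camera(c);cv2.imwrite(f"/tmp/{c}.png",img[:,:,::-1])
    for q in P:
        for d in r.tip_of(q,c):
            p=np.array(d["pixel"])
            if np.hypot(*(p-ref[c]))<42 and d["confidence"]>.4: obs.append((c,q,p,d["confidence"]));
def res(p): return np.concatenate([proj(c,W(p,P[q]))[0]-o for c,q,o,w in obs])
f=min((least_squares(res,[.5,.0,y],loss="soft_l1") for y in(-1.2,-2.5,0,1.5)),key=lambda f:f.cost)
p=f.x;print("pose",p,f.cost)
for (c,q,o,w),e in zip(obs,res(p).reshape(-1,2)): print(c,q,o.round(1),round(w,2),e.round(1))
np.save("pose.npy",p)
for k in P: print(k,W(p,P[k])[0].round(4))
E
cat > draw.py <<'E'
from h import *
import sys
p=np.load("pose.npy");n=sys.argv[1]
out=[]
for c,o in(("top",(210,150)),("side",(215,180))):
    img=cv2.imread(f"/tmp/{c}.png")[o[1]:o[1]+75,o[0]:o[0]+100]
    s=4;im=cv2.resize(img,None,fx=s,fy=s,interpolation=cv2.INTER_CUBIC)
    def L(pts,col):
        q=((proj(c,W(p,pts))-o+.5)*s).round().astype(int);cv2.polylines(im,[q.reshape(-1,1,2)],True,col,1)
    b=lambda x0,x1,y0,y1,z:[[x0,y0,z],[x1,y0,z],[x1,y1,z],[x0,y1,z]]
    L(b(-.1,.1,-.032,.032,.022),(0,255,0));L(b(-.1,.1,-.032,.032,0),(0,160,0));L(b(-.038,.022,-.023,.023,.052),(255,255,0))
    L(b(.04,.09,.03,.08,.028),(0,255,0));t=np.linspace(0,6.28,24)
    L(np.c_[.065+.014*np.cos(t),.055+.014*np.sin(t),0*t+.043],(0,0,255))
    out+=[im]
cv2.imwrite(f"pics/{n}.png",np.hstack(out))
E
python3 fit.py; python3 draw.py fit1
```

```text
pose [ 0.5428584  -0.04057124 -1.26028779] 64.71274643305416
top ejector_top [285.6 175.6] 0.66 [-1.7 -1.1]
top lip [303.7 194.4] 0.87 [ 0.6 -1.4]
top catch [275.  202.4] 0.61 [-0.4  0. ]
top battery_center [256.9 206.8] 0.93 [ 4.8 -0.6]
side cradle [257.8 233.1] 0.57 [-0.4  0.1]
side ejector_top [290.1 223.6] 0.52 [ 2.  -0.1]
side ejector_top [264.6 224.2] 0.52 [27.5 -0.7]
side lip [286.  245.7] 0.98 [-1.6  0.1]
side lip [290.  226.8] 0.61 [-5.6 19. ]
side catch [266.4 225.6] 0.65 [-2.6  3.3]
side battery_center [257.  221.9] 0.69 [-1.3 -2.3]
cradle [ 0.5429 -0.0406  0.    ]
ejector_top [ 0.6151 -0.0857  0.043 ]
lip [ 0.5734 -0.1358  0.022 ]
catch [ 0.5503 -0.0639  0.027 ]
battery_center [ 0.5404 -0.033   0.037 ]
```

View pics/fit1.png

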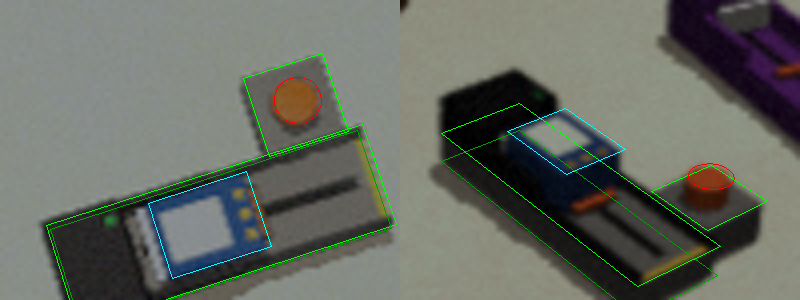

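The crop confirms the grey cradle with the blue battery and the orange cap at about (284,175). The fit is close, so I'll refine it using colour centroids.

```bash
cat > ref.py <<'E'
from h import *
obs=[]
def cen(c,lo,hi,roi,name,pt,n=1):
    im=cv2.imread(f"/tmp/{c}.png");h=cv2.cvtColor(im,cv2.COLOR_BGR2HSV);m=cv2.inRange(h,lo,hi)
    x0,y0,x1,y1=roi;k=np.zeros_like(m);k[y0:y1,x0:x1]=m[y0:y1,x0:x1]
    ys,xs=np.nonzero(k);o=np.array([xs.mean(),ys.mean()]);print(c,name,len(xs),o.round(2),xs.min(),xs.max(),ys.min(),ys.max());obs.append((c,pt,o))
B=lambda c:None
cen("top",(3,110,60),(20,255,255),(275,165,295,186),"cap",[.065,.055,.040])
cen("side",(0,120,60),(20,255,255),(283,218,300,234),"cap",[.0638,.0532,.036])
cen("top",(20,90,60),(35,255,255),(295,180,312,210),"stripe",[.097,0,.022])
cen("side",(18,110,60),(35,255,255),(270,235,297,255),"stripe",[.097,0,.022])
cen("top",(95,100,40),(125,255,255),(240,190,282,222),"blue",[-.004,0,.052])
def res(p): return np.concatenate([(proj(c,W(p,q))[0]-o) for c,q,o in obs])
f=least_squares(res,np.load("pose.npy"),loss="soft_l1");p=f.x;np.save("pose.npy",p)
print(p);print(res(p).reshape(-1,2).round(2))
for q in([.065,.0275,.034],[.065,.055,.043]): print(W(p,q)[0].round(4))
E
python3 ref.py; python3 draw.py fit2
```

```text
top cap 106 [283.14 175.25] 278 288 170 181
side cap 62 [291.34 224.81] 286 296 222 228
top stripe 35 [302.6  194.57] 299 306 185 204
side stripe 39 [283.54 245.18] 276 291 241 249
top blue 249 [261.62 206.39] 246 275 194 219
[ 0.54168665 -0.03880617 -1.25974185]
[[-0.11 -0.06]
 [-1.02  0.8 ]
 [-0.25 -0.73]
 [-0.79 -0.33]
 [ 1.1  -0.77]]
[ 0.5878 -0.0923  0.034 ]
[ 0.6139 -0.0839  0.043 ]
```

View pics/fit2.png

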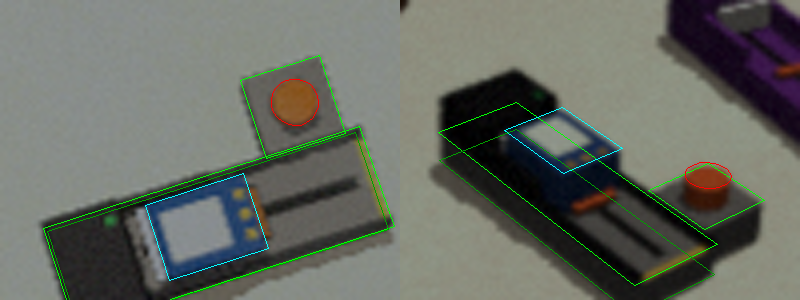

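The fit is now within about 1 px in both views. Moving over the site.

```bash
python3 -m crank '[[[0.46,0.021,-0.044,0,-3.1],[0.46,0.043,-0.088,0,-6.2],[0.46,0.064,-0.131,0,-9.4],[0.46,0.086,-0.175,0,-12.5],[0.46,0.107,-0.219,0,-15.6]]]'
python3 -m crank '[[[0.46,0.021,-0.044,0,-3.1],[0.46,0.043,-0.088,0,-6.2],[0.46,0.064,-0.131,0,-9.4],[0.46,0.086,-0.175,0,-12.5],[0.46,0.107,-0.219,0,-15.6]]]'
python3 -m crank '[[[0.46,0.021,-0.044,0,-3.1],[0.46,0.043,-0.088,0,-6.2],[0.46,0.064,-0.131,0,-9.4],[0.46,0.086,-0.175,0,-12.5],[0.46,0.107,-0.219,0,-15.6]]]'
```

```text
time: 1.7
tcp_pos: [0.3753, 0.344, 0.2228]
tcp_rot: [-3.141, -0.0, -0.717]
ft_force: [1.2, 0.4, -0.6]
grip_width: 0.0547
time: 2.2
tcp_pos: [0.4824, 0.125, 0.223]
tcp_rot: [-3.14, -0.0, -0.989]
ft_force: [1.3, -0.1, 0.2]
grip_width: 0.0401
time: 2.7
tcp_pos: [0.5895, -0.0943, 0.2228]
tcp_rot: [-3.141, -0.0, -1.262]
ft_force: [0.6, 0.4, 0.0]
grip_width: 0.0401
```

```bash
python3 -m crank '[[[0.46,-0.0015,0.002,-0.04,0],[0.46,-0.0015,0.002,-0.08,0],[0.46,-0.0015,0.002,-0.12,0],[0.46,-0.0015,0.002,-0.148,0],[0.46,-0.0015,0.002,-0.148,0]]]'
python3 - <<'E'
from h import *
p=np.load("pose.npy");s=r.read_state();print(np.round(s["tcp_pos"],4),np.round(s["ft_force"],2))
out=[]
for c,o in(("top",(220,140)),("side",(225,150))):
    im=cv2.resize(r.camera(c)[o[1]:o[1]+100,o[0]:o[0]+80,::-1],None,fx=5,fy=5,interpolation=cv2.INTER_CUBIC);out.append(im)
cv2.imwrite("pics/over.png",np.hstack(out))
E
```

```text
time: 3.2
tcp_pos: [0.5839, -0.0905, 0.0702]
tcp_rot: [3.132, 0.003, -1.261]
ft_force: [-0.8, 0.1, 0.3]
grip_width: 0.0399
[ 0.5839 -0.0905  0.0702] [-0.76  0.13  0.28]
```

View pics/over.png

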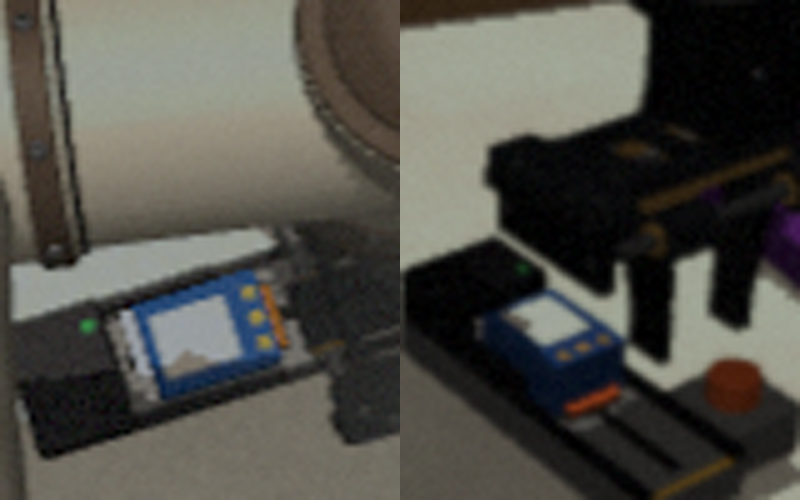

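The side view shows both fingers above the runway and the button, tips at about (275,222) and (291,215) native. The battery is still in place. I'll check the settled pose and whether the finger tips project where expected.

```bash
python3 - <<'E'
from h import *
p=np.load("pose.npy");im=r.camera("side");s=r.read_state();t=np.array(s["tcp_pos"]);print(s["time"],t.round(4),np.round(s["tcp_rot"],4),np.round(s["ft_force"],2))
c,q=np.cos(p[2]),np.sin(p[2]);d=t[:2]-p[:2];print("in cradle",[round(c*d[0]+q*d[1],4),round(-q*d[0]+c*d[1],4)])
o=(225,150);im=cv2.resize(im[150:250,225:325,::-1],None,fx=6,fy=6,interpolation=cv2.INTER_CUBIC)
psi=s["tcp_rot"][2];ax=np.array([np.cos(psi),np.sin(psi),0]);ay=np.array([np.sin(psi),-np.cos(psi),0])
for sg in(1,-1):
    pts=[t+ay*sg*(.02+a)+ax*b for a,b in((0,-.0095),(.015,-.0095),(.015,.0095),(0,.0095))]
    cv2.polylines(im,[((proj("side",np.array(pts))-o+.5)*6).round().astype(int).reshape(-1,1,2)],True,(0,255,255),1)
cv2.imwrite("pics/tips.png",im)
E
```

```text
3.35 [ 0.5888 -0.0903  0.0763] [-3.1387e+00 -1.3000e-03 -1.2589e+00] [-0.02  0.51  0.19]
in cradle [np.float64(0.0634), np.float64(0.0291)]
```

View pics/tips.png

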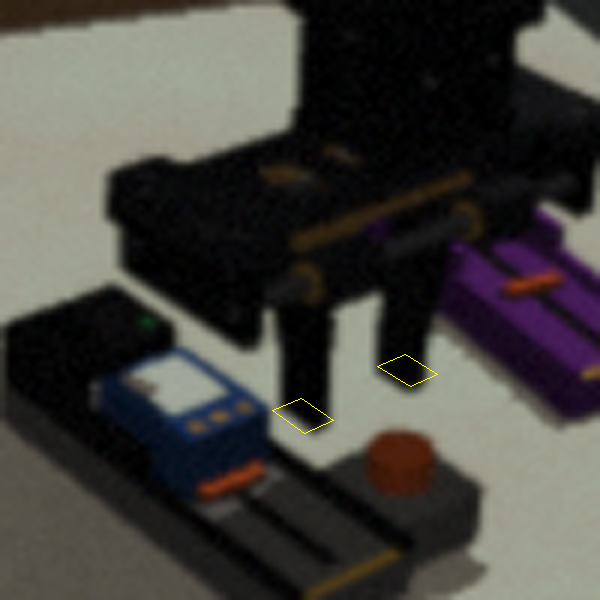

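```bash
python3 -m crank '[[[0.46,0,0,-0.008,0],[0.46,0,0,-0.015,0],[0.46,0,0,-0.022,0],[0.46,0,0,-0.028,0],[0.46,0,0,-0.028,0]]]'
python3 -m crank '[[[0.46,0,0,-0.003,0],[0.46,0,0,-0.006,0],[0.46,0,0,-0.009,0],[0.46,0,0,-0.011,0],[0.46,0,0,-0.013,0]]]'
python3 - <<'E'
from h import *
im=r.camera("side");s=r.read_state();print(np.round(s["tcp_pos"],4),np.round(s["ft_force"],2))
a=cv2.resize(im[150:250,225:325,::-1],None,fx=4,fy=4,interpolation=cv2.INTER_CUBIC)
b=cv2.resize(r.camera("top")[140:240,220:320,::-1],None,fx=4,fy=4,interpolation=cv2.INTER_CUBIC)
cv2.imwrite("pics/press.png",np.hstack([a,b]))
E
```

```text
time: 3.85
tcp_pos: [0.5865, -0.0903, 0.0454]
tcp_rot: [3.139, 0.001, -1.26]
ft_force: [-0.3, 0.1, -0.1]
grip_width: 0.0403
time: 4.35
tcp_pos: [0.5878, -0.0903, 0.0342]
tcp_rot: [-3.14, -0.001, -1.259]
ft_force: [-4.9, 1.0, 17.7]
grip_width: 0.0404
[ 0.5879 -0.0905  0.0344] [-0.81 -2.23  4.52]
```

View pics/press.png

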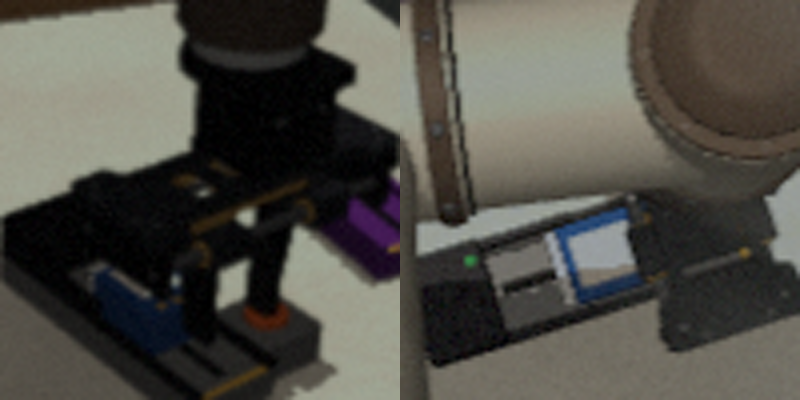

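The side view shows the battery out and stopped against the left finger, with the cap held down by the right one. I'll press 1 mm more for margin and let it settle.

```bash
python3 -m crank '[[[0.46,0,0,-0.001,0],[0.46,0,0,-0.001,0],[0.46,0,0,-0.001,0],[0.46,0,0,-0.001,0],[0.46,0,0,-0.001,0]]]'
python3 -m crank '[[[0.46,0,0,0,0],[0.46,0,0,0,0],[0.46,0,0,0,0],[0.46,0,0,0,0],[0.46,0,0,0,0]]]'
python3 - <<'E'
from h import *
p=np.load("pose.npy")
im=r.camera("side");cv2.imwrite("/tmp/side.png",im[:,:,::-1]);top=r.camera("top")
for i in range(4):
    s=r.read_state();print(s["time"],np.round(s["tcp_pos"],4),np.round(s["ft_force"],2),round(s["grip_width"],4));r.camera("top")
a=cv2.resize(im[190:260,225:305,::-1],None,fx=5,fy=5,interpolation=cv2.INTER_CUBIC)
b=cv2.resize(top[170:240,220:300,::-1],None,fx=5,fy=5,interpolation=cv2.INTER_CUBIC)
t=s["tcp_pos"];c,q=np.cos(p[2]),np.sin(p[2]);d=np.array(t[:2])-p[:2];x=c*d[0]+q*d[1];xf=x-.0095;print("tcp cradle",x,-q*d[0]+c*d[1],"front",xf)
for k,o,n in((a,(225,190),"side"),(b,(220,170),"top")):
    for z in(.022,.052):
        cv2.polylines(k,[((proj(n,W(p,[[xf-.06,-.023,z],[xf,-.023,z],[xf,.023,z],[xf-.06,.023,z]]))-o+.5)*5).round().astype(int).reshape(-1,1,2)],True,(255,255,0),1)
cv2.imwrite("pics/hold.png",np.hstack([a,b]))
E
```

```text
time: 4.95
tcp_pos: [0.588, -0.0906, 0.0343]
tcp_rot: [-3.14, -0.001, -1.258]
ft_force: [-3.5, 1.1, 10.0]
grip_width: 0.0403
time: 5.45
tcp_pos: [0.588, -0.0906, 0.0343]
tcp_rot: [-3.14, -0.001, -1.258]
ft_force: [-2.4, -0.5, 10.7]
grip_width: 0.0401
5.55 [ 0.588  -0.0907  0.0343] [-3.7  -0.19 11.03] 0.0398
5.6 [ 0.588  -0.0906  0.0343] [-3.59 -1.25 11.38] 0.0397
5.65 [ 0.588  -0.0906  0.0343] [-1.66 -0.12 10.96] 0.0399
5.7 [ 0.588  -0.0906  0.0343] [-3.28 -0.65 11.09] 0.0396
tcp cradle 0.06349020741076067 0.028184491036045412 front 0.05399020741076067
```

View pics/hold.png

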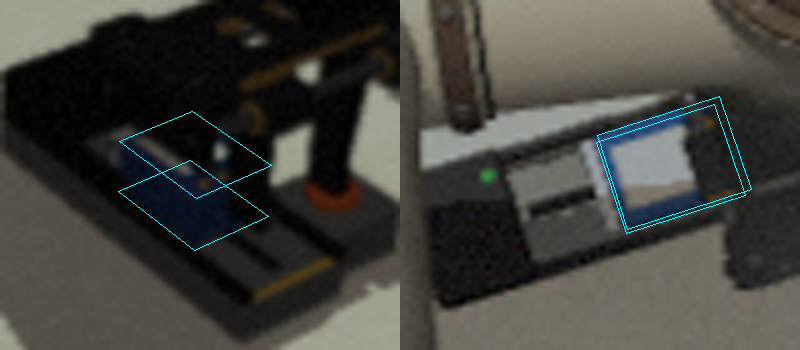

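The battery lies flat at the predicted place: the overlay matches in both views, front at cradle x of about 54 mm. The cap is down, tip z 34.3 mm with about 11 N. The sideways wrist force is ambiguous because cap friction mixes in. To verify blocking contact, I'll nudge 3 mm against the battery and see whether it follows.

```bash
cat > lab.py <<'E'
from h import *
im=r.camera("top").astype(float)[195:220,225:285]
np.save("/tmp/"+__import__("sys").argv[1],im);s=r.read_state();print(s["time"],np.round(s["tcp_pos"],4),np.round(s["ft_force"],2))
try:
    a=np.load("/tmp/A.npy");g=lambda m:m[:,20:42].mean(2).astype(np.float32)
    print("shift px",cv2.phaseCorrelate(g(a),g(im)))
    sh=im.mean(2);print("white edge row profile",sh[8:14,18:40].mean(0).round(0))
except Exception as e: print(e)
E
python3 lab.py A; python3 -m crank '[[[0.46,-0.0003,0.001,0,0],[0.46,-0.0006,0.002,0,0],[0.46,-0.0009,0.0029,0,0],[0.46,-0.0009,0.0029,0,0],[0.46,-0.0009,0.0029,0,0]]]'; python3 lab.py B
```

```text
5.8 [ 0.588  -0.0906  0.0343] [-3.05 -0.83 10.91]
shift px ((0.0, 0.5), 1.0)
white edge row profile [ 99. 101. 106. 108. 109. 109. 109. 109. 108. 106. 102.  96.  94.  91.
  82. 104. 146. 140.  98.  73.  97. 130.]
time: 6.3
tcp_pos: [0.5879, -0.0897, 0.0343]
tcp_rot: [-3.139, -0.004, -1.259]
ft_force: [-0.3, -8.9, 9.0]
grip_width: 0.04
6.35 [ 0.5879 -0.0897  0.0343] [ 0.92 -8.73  7.89]
shift px ((-0.28882096829246606, 0.45739017175563035), 1.0136845334370932)
white edge row profile [ 99. 102. 107. 110. 109. 109. 108. 109. 107. 105. 101.  98.  93.  87.
  90. 128. 147. 125.  88.  78. 114. 144.]
```

The battery moved back with the finger: a 0.3 px shift, about 0.8 mm, for 0.9 mm of TCP travel. The force along cradle +x is now about 8.5 N, so it is in contact. I'll settle, check and hand in.

```bash
python3 -m crank '[[[0.46,0,0,0,0],[0.46,0,0,0,0],[0.46,0,0,0,0],[0.46,0,0,0,0],[0.46,0,0,0,0]]]'; python3 lab.py C; python3 -c "
from station import r
s=r.read_state();print(s['dq'],s['ft_force']);print(r.sign_off())"
```

```text
time: 6.85
tcp_pos: [0.5879, -0.0897, 0.0343]
tcp_rot: [-3.139, -0.004, -1.259]
ft_force: [-0.3, -7.8, 8.3]
grip_width: 0.0399
6.9 [ 0.5879 -0.0897  0.0343] [ 0.09 -8.12  8.04]
shift px ((-0.2360015324534981, 0.3599839919593695), 1.0186743541558583)
white edge row profile [ 99. 100. 105. 108. 109. 109. 108. 109. 108. 105. 103.  98.  94.  87.
  90. 129. 147. 125.  88.  80. 116. 143.]
[ 6.39242981e-04 -6.75957604e-04  1.02129222e-03 -8.50330179e-05
  2.78208391e-04 -6.33610293e-04] [ 0.08958365 -8.12079455  8.04036861]
the job is handed in; nothing more can be done
None
```

I pressed the grey cradle's ejector button with one finger and held it down. The other finger stopped the battery on the runway, and I handed the job in at about 6.9 s while still holding. The hand-in gave no verdict.

- **Button:** in the last check the fingertips stood at z = 34.3 mm, which puts the button almost at its full 9 mm, with about 8 N of upward force.
- **Battery:** in the pictures it lay flat between the rails, front at about cradle x = 53–54 mm, or 46 mm short of the lip. It showed no visible movement over the last 0.5 s.
- **Bystanders:** the arm never went down near the tape, labels or carton. I did not measure their positions again afterwards.
- **Check that disagreed:** before my last nudge, the sideways wrist force did not clearly show the battery pushing on the finger. Friction on the button cap was mixed into it.
- **How I settled it:** I commanded a 3 mm nudge against the battery. The tool moved only 0.9 mm, the battery moved back about 0.8 mm with it, and about 8 N then showed along the ejection direction. I took that as contact, though part of that force may still be friction on the cap.

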